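# Open a tab-locked centrifuge bucket

## Robot

A 6-joint arm with a two-finger parallel gripper is mounted at the origin on the work surface. World frame = base frame: x ahead of the robot, y to its left, z up, the work surface at z = 0. Lengths are in mm, angles in rad, forces in N, time in s.
With the tool pointing down it reaches from about 350 to 875 mm from the base axis. Payload 4.2 kg.
Tool frame: the origin (TCP) lies between the finger pads, 19 mm behind the fingertips; this is the grasp point; z points along the fingers, y is the line along which they close (so a half turn about z gives the same grasp; the last joint's range is limited). The gripper opens to 85 mm and grips with 20 to 120 N. Pads are 22 mm wide; open, the fingers measure 114 mm over their backs; the gripper's body (76 mm by 85 mm) begins 54 mm behind the grasp point. The pads swing forward as they close: fully open they stand 13 mm farther back than shut.
Start: joints at [1.422, 0.385, 0.008, 0, -1.194, -0.259], TCP at [247.836, 573.739, 250.012] pointing down, gripper open.
Joint ranges: [-3.14, 3.14], [-1.21, 2.06], [-1.07, 1.41], [-3.16, 2.05], [-2.99, -0.16], [-3.1, 3.1]. Speed limits (rad/s): [2.79, 2.79, 3.14, 3.14, 3.14, 3.14].

## Interface

Orientations are given as a unit quaternion [x, y, z, w].
In Python, from bench import arm gives the robot as it stands.
- The arm moves only by the shell command python3 -m pendant 'ROWS'. ROWS is JSON, a list of rows, each a list of 7 numbers: the shift along the tool's x, y, z in m, then the turn, a rotation vector about the tool's x, y, z in degrees, then the finger opening in m, from 0 to 0.0854. In form: [[x, y, z, wx, wy, wz, fingers], ...]. A call has 1 to 12 rows; each row shifts and turns the commanded pose from where the row before left it, along the tool's axes as they then stand; what a row does not reach is not made up. A row lasts 1/10 s, in which the tool goes at most 50 mm and 8.59 degrees, less where a joint would pass 70% of its speed; a pose out of reach is approached as far as the arm can. A call is refused whole if a number of a shift passes 0.05 or a number of a turn 8.59, either way. A call with a gripper value outside its range is refused whole. The fingers move at their own pace and stop on an object; the grip force is fixed at half the most. Time passes only in rows, so rows that do not move let the fingers close. It gives the time, the measured TCP pose, the force, the opening and the grip force at its end, in the units of the state.
- arm.read_state(): the state, without advancing time (a new reading comes with each control period).
- arm.get_image(name): name is "scene" or "top" or "wrist"; returns a dict with "image" (384x512x3 uint8, red, green, blue), "fx", "fy", "cx", "cy" (pixels), "xyz" and "rotation" of the camera in the world. Camera axes: x right, y down, z forward; pixel columns grow to the right and rows downward; lengths in mm; the calibration is good to about 2 mm. A picture is of the moment at which its call begins. There is no depth.
- arm.job_done(): hands the job in; it is judged then, once.
The state is a dict: "clock": time; "joints": joint angles; "joint_vel": joint speeds; "joint_efforts": joint torques, N m; "position": TCP position; "ee_rot": TCP orientation; "contact_force": force on the tool from outside, world axes, zero at the start; "wrist_torque": the same for the moment, N m; "gripper_width": finger opening in mm; "grasp_force": force on a finger pad.
Only numpy, scipy, OpenCV 4.12 (cv2) and the standard library are available. Lean on these libraries where they do the work, as an engineer would, in place of code of your own. Each camera call takes 0.05 s, during which the arm holds its last target. There are 200 camera calls.

## Task

Open the centrifuge bucket: pinch the two orange tabs of its blue cap together, keep them squeezed while you turn the cap counter-clockwise (seen from above) until it comes up against its stop, then lift it straight off and set it down the right way up in the white cap rest ring, and let go of it. Feel for the stop and force nothing: do not crush the tabs, wrench the cap against the stop, pull at it while it is still locked or bang it down, and leave the bottle, the tube rack and the pipette where they are.

Things in the scene. Friction and masses are not known exactly. Their poses are not given: they have to be found in the camera images.
- cap: Loose blue cap, 130 to 220 g, locked on the bucket at the start. Origin: centre of the underside of its round flange (86 mm across, 6 mm thick); z up along its axis. Two upright orange tabs stand on it at +y and -y: plates 20 mm wide along x, 6 mm thick, 9 to 47 mm above the origin, 64 mm apart over their outer faces.
- cap_grip (a point): Point on the cap's axis midway between the tabs, 36 mm above the cap's origin, same axes as the cap: put the TCP here, pointing down, fingers closing along the cap's y. Fingertips must stay 15 mm or more above the cap's origin to clear the bucket's teeth.
- cap_latch (a point): Centre of the cap 9 mm above its origin, the height of the two latch tongues: at its foot each tab has a tongue 10 mm wide and 4 mm thick that points outward to 49 mm from the axis, between two teeth of the bucket. Both tabs must be in by 4 mm or more to free the tongues and stay in during the whole turn, as there is a tooth every 30 degrees.
- cap_plug (a point): Centre of the underside of the cap's plug, 12 mm below the cap's origin. The plug, 58 mm across, hangs in the bucket's mouth with 1.5 mm play all round. Two bayonet lugs stick out of it along the cap's +x and -x to 35 mm from the axis, 12 mm wide, 7 to 12 mm below the cap's origin; hidden while the cap is on.
- tab_a (a joint): How far the tab on the cap's +y side is pushed in towards the axis, m: 0 sprung out (latched), 0.007 fully in. Its spring gives 4.8 N at the start of the travel, 9 N when fully in; a grip of 15 to 25 N pushes both tabs fully in and carries the cap.
- tab_b (a joint): The same for the tab on the cap's -y side, moving towards the axis.
- bucket: Fixed metal centrifuge bucket, 104 mm across, in a white square stand 124 mm wide, 22 mm high. Origin: centre of the stand's underside on the bench; z up. The cap's flange rests on its rim, 85 mm above the origin. A crown of 12 dark teeth stands round the rim, 45 to 51 mm from the axis, up to 97 mm above the origin. The cap starts with its x within 2 degrees of the bucket's x.
- bucket_mouth (a point): Centre of the rim, 85 mm up. Under the cap a bayonet ring stops the lugs after a counter-clockwise turn; there (within 5 degrees) the cap lifts out. The stop, 38 to 82 degrees from the start, is in no reading: feel it as moment about the vertical, rising 10 N m per rad (friction under 0.15; halt near 0.3; 0.8 is too much), then ease back to 0.12. Short of it the cap lifts only 2 mm.
- rest: Fixed white plastic ring lying on the bench: 104 mm outside, 75 mm hole, 25 mm high. Origin: centre of its underside. The cap is parked in it at any yaw, plug down in the hole (2.5 mm play at the lugs), flange resting on the ring's top, so that the cap's origin is 25 mm above the ring's origin.
- bottle: Loose clear bottle with a blue screw cap, 58 mm across, 105 mm high, standing; origin at the centre of its base. Bystander.
- tube_rack: Loose orange tube rack, 75 x 115 x 28 mm, origin at the centre of its underside. Bystander.
- pipette: Loose blue and white pipette lying along its x axis, about 240 mm long, 26 mm wide, 24 mm high; origin on its underside near the middle. Bystander.
Mind the look-alikes: they are no part of the job. What is meant by the cap is not green, and is the smaller of those in its own colour.

How it is judged (in metres and radians):
On the way, in this order (a step that is already met when the one before it is completed fails the run):
1. with both tabs squeezed in, the cap, still on the bucket, has been turned more than 35 degrees from where it was latched (angle between the x axis of cap and the x axis of bucket, either way round above 0.61 rad and value of joint each of tab_a, tab_b above 0.0035 m and z of cap in the frame of bucket below 0.09 m and horizontal distance between cap and bucket below 0.006 m), for 0.1 s.
2. the cap is lifted off the bucket, right way up (height (world z) of cap above 0.115 m and horizontal distance between cap and bucket below 0.05 m and angle between cap's own z axis and vertical below 0.3 rad), for 0.05 s.
At the end, for the whole second after the job is handed in: The cap sits right way up in the rest ring, at rest: its axis within 10 mm of the ring's, its flange down on the ring (origin 20 to 28.5 mm above the ring's origin), tilted less than 3.4 degrees, both tabs sprung back out to within 2 mm (horizontal distance between cap and rest below 0.01 m and z of cap in the frame of rest between 0.02 and 0.0285 m and angle between cap's own z axis and vertical below 0.06 rad and value of joint each of tab_a, tab_b below 0.002 m and linear speed of cap below 0.01 m/s); the robot touches nothing.
It fails at once if the cap is forced against the bucket (wrenched at the stop, pulled while locked or pressed) with more than 30 N (contact force between cap and bucket above 30 N).
It fails at once if the tabs are crushed: fingers on the cap with more than 80 N in all (contact force between the fingers and cap above 80 N).
It fails at once if the cap is banged or pressed on the rest with more than 35 N (contact force between cap and rest above 35 N).
It fails at once if the bottle, the tube rack or the pipette is moved more than 20 mm (distance of any of bottle, tube_rack, pipette from where it was at the start of the episode above 0.02 m).
It also fails if it takes over 61 s, if anything falls off the work surface, if the arm or the gripper's body presses on something with over 40 N, if the wrist force passes 120 N, or if a joint passes its speed limit or range.

## Working session

There is one attempt and no reset: what is moved stays moved. The work goes in short steps, Python scripts to look and compute and a shell command to move; the robot and the scene stay as the last step left them, time stands still between calls to the robot, and variables do not carry over. Pictures are saved under pics/ and viewed, at most 10 in all, crops included, and the job is handed in when it is done.

```bash
mkdir -p pics; python3 - <<'E'
from bench import arm
import cv2,numpy as np
for n in("scene","top"):
    d=arm.get_image(n); cv2.imwrite(f"pics/{n}0.png",d["image"][:,:,::-1])
    print(n,d["fx"],d["fy"],d["cx"],d["cy"],np.round(d["xyz"],1),np.round(d["rotation"],4).tolist())
s=arm.read_state();print(s)
E
```

```text
scene 422.71609571416957 422.71609571416957 248.02763724213008 195.7979330104264 [1224.9  232.3 1208.5] [0.5385, 0.7962, -0.2271, -0.1565]
top 487.1849992527674 487.1849992527674 252.15194732822877 191.90762925451452 [ 366.   -17.8 1573.2] [0.7122, -0.6975, 0.053, -0.0583]
{'clock': 0.1, 'joints': array([ 1.42159478e+00,  3.85472815e-01,  6.76860854e-03, -4.01619056e-04,
       -1.19401982e+00, -2.58617351e-01]), 'joint_vel': array([-0.0007471 , -0.00140625,  0.00380167,  0.00196484,  0.00176182,
       -0.00073896]), 'joint_efforts': array([-7.51367443e-04, -3.93319702e+01,  1.88929796e+01,  4.19794500e+00,
       -2.58243381e-03,  7.71117186e-06]), 'position': array([247.66854757, 573.30627676, 249.04242669]), 'ee_rot': array([ 9.79266930e-01, -2.02571754e-01, -1.33669462e-04,  9.72612664e-04]), 'contact_force': array([-0.23576942,  0.31640966, -0.38188695]), 'wrist_torque': array([-0.02436574, -0.02237343,  0.0478026 ]), 'grasp_force': 0.0, 'gripper_width': 85.65675155739243}
```

View pics/top0.png

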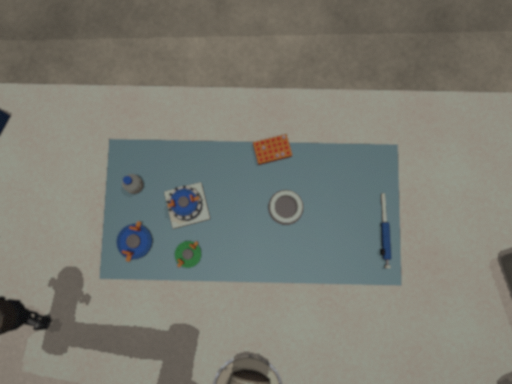

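View pics/scene0.png

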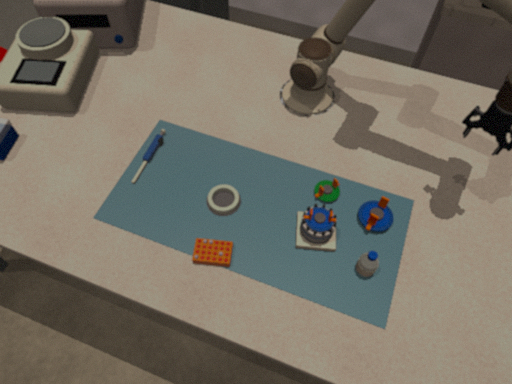

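The top view shows the cap on the bucket at about (185,203), with its tabs to the left and right. The bigger blue look-alike is at (135,241), the green one at (188,254) and the rest ring at (286,207). I'll measure both roughly by ray casting.

```bash
cat > h.py <<'E'
from bench import arm
import cv2,numpy as np
from scipy.spatial.transform import Rotation as R
def cast(d,uv,z):
    uv=np.atleast_2d(np.asarray(uv,float))
    r=np.c_[(uv[:,0]-d["cx"])/d["fx"],(uv[:,1]-d["cy"])/d["fy"],np.ones(len(uv))]
    q=np.asarray(d["rotation"]); M=q if q.shape==(3,3) else R.from_quat(q).as_matrix()
    r=r@M.T; c=np.asarray(d["xyz"]); return c[:2]+r[:,:2]*((z-c[2])/r[:,2])[:,None]
def proj(d,p):
    q=np.asarray(d["rotation"]); M=q if q.shape==(3,3) else R.from_quat(q).as_matrix()
    v=(np.atleast_2d(p)-np.asarray(d["xyz"]))@M
    return np.c_[d["fx"]*v[:,0]/v[:,2]+d["cx"],d["fy"]*v[:,1]/v[:,2]+d["cy"]]
def masks(im):
    h=cv2.cvtColor(im,cv2.COLOR_RGB2HSV); H,S,V=h[...,0].astype(int),h[...,1],h[...,2]
    return dict(orange=((H<16)|(H>174))&(S>130)&(V>90),blue=(H>100)&(H<125)&(S>150)&(V>60),white=(S<50)&(V>150))
def blobs(m,amin=15):
    n,l,st,c=cv2.connectedComponentsWithStats(m.astype(np.uint8)); return [(c[i].round(2).tolist(),st[i].tolist(),l==i) for i in range(1,n) if st[i,4]>=amin]
E
python3 - <<'E'
from h import *
d=arm.get_image("top"); m=masks(d["image"])
for k,z in(("orange",125),("blue",91),("white",22)):
    for c,st,_ in blobs(m[k]):
        if 100<c[0]<400 and 130<c[1]<285: print(k,c,st,cast(d,[c],z).round(1))
E
```

```text
orange [271.5, 149.09] [254, 136, 37, 28, 680] [[729.3 -60.6]]
orange [193.71, 198.35] [191, 197, 7, 4, 17] [[572.7 170.8]]
orange [171.33, 203.56] [169, 201, 5, 5, 18] [[555.5 237.4]]
orange [136.41, 226.06] [131, 222, 10, 8, 34] [[485.7 338.4]]
orange [127.83, 255.09] [123, 252, 8, 9, 35] [[399.4 358.7]]
blue [126.97, 179.73] [124, 177, 7, 6, 33] [[631.5 384.5]]
blue [180.4, 193.98] [173, 190, 17, 11, 83] [[590.3 216.8]]
blue [185.11, 208.62] [175, 203, 21, 11, 132] [[545.2 200.4]]
blue [385.55, 239.32] [383, 224, 6, 34, 138] [[ 464.2 -411.1]]
blue [135.45, 241.55] [118, 228, 33, 29, 426] [[441.5 346.9]]
white [198.04, 187.17] [195, 185, 6, 7, 24] [[624.1 171.7]]
white [203.15, 214.44] [197, 207, 11, 13, 54] [[536.  151.9]]
```

```bash
python3 -m pendant '[[0.0365,0.0177,-0.004,0,0,0,0.085],[0.0365,0.0177,-0.004,0,0,0,0.085],[0.0365,0.0177,-0.004,0,0,0,0.085],[0.0365,0.0177,-0.004,0,0,0,0.085],[0.0365,0.0177,-0.004,0,0,0,0.085],[0.0365,0.0177,-0.004,0,0,0,0.085],[0.0365,0.0177,-0.004,0,0,0,0.085],[0.0365,0.0177,-0.004,0,0,0,0.085],[0.0365,0.0177,-0.004,0,0,0,0.085],[0.0365,0.0177,-0.004,0,0,0,0.085],[0.0365,0.0177,-0.004,0,0,0,0.085],[0.0365,0.0177,-0.004,0,0,0,0.085]]'
python3 -m pendant '[[0,0,0,0,0,8.5,0.085],[0,0,0,0,0,8.5,0.085],[0,0,0,0,0,8.5,0.085],[0,0,0,0,0,8.5,0.085],[0,0,0,0,0,8.5,0.085],[0,0,0,0,0,8.5,0.085],[0,0,0,0,0,8.5,0.085],[0,0,0,0,0,8.5,0.085],[0,0,0,0,0,8.5,0.085],[0,0,0,0,0,8.5,0.085],[0,0,0,0,0,8.5,0.085],[0,0,0,0,0,8.5,0.085]]'
python3 -m pendant '[[0,0,0,0,0,8,0.085],[0,0,0,0,0,8,0.085],[0,0,0,0,0,8,0.085],[0,0,0,0,0,8,0.085],[0,0,0,0,0,8,0.085],[0,0,0,0,0,0,0.085],[0,0,0,0,0,0,0.085],[0,0,0,0,0,0,0.085]]'
python3 - <<'E'
from h import *
s=arm.read_state();print(s["joints"].round(3),s["position"].round(1),R.from_quat(s["ee_rot"]).as_matrix().round(4).tolist())
d=arm.get_image("wrist");cv2.imwrite("pics/w1.png",d["image"][:,:,::-1]);print(d["xyz"],np.round(d["rotation"],3),d["fx"])
E
```

```text
clock: 1.35
position: [566.4, 203.6, 297.9]
ee_rot: [0.979, -0.202, -0.0, 0.0]
contact_force: [0.6, 1.5, 0.4]
gripper_width: 85.0
grasp_force: 0.0
clock: 2.55
position: [565.5, 205.0, 297.6]
ee_rot: [-0.456, 0.89, 0.0, -0.0]
contact_force: [-0.2, -0.4, 0.8]
gripper_width: 85.1
grasp_force: 0.0
clock: 3.35
position: [565.6, 205.0, 297.8]
ee_rot: [-0.128, 0.992, -0.0, -0.0]
contact_force: [0.9, 0.5, 0.5]
gripper_width: 84.9
grasp_force: 0.0
[ 0.617  0.317  0.027 -0.    -1.281 -1.93 ] [565.6 205.  297.8] [[-0.9671, -0.2545, -0.0003], [-0.2545, 0.9671, -0.0002], [0.0004, -0.0001, -1.0]]
[503.33765319 188.44509509 421.96777874] [0.605 0.786 0.103 0.08 ] 275.1097636166394
```

View pics/w1.png

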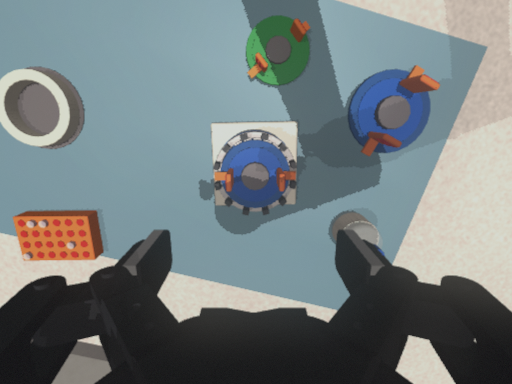

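The wrist view shows the cap centred near (255,176). Its tabs are at (224,180) and (287,180), so they are already aligned with the closing direction. The ring is at (40,108). I'll enlarge the cap and measure it.

```bash
python3 - <<'E'
from h import *
d=arm.get_image("wrist");im=d["image"]
cv2.imwrite("pics/w2.png",cv2.resize(im[115:220,200:310],None,fx=5,fy=5,interpolation=cv2.INTER_CUBIC)[:,:,::-1])
m=masks(im)
for c,st,mm in blobs(m["orange"],20): print("or",c,st,cast(d,[c],128).round(1))
# stand corners / ring: white blobs
for c,st,mm in blobs(m["white"],200):
    if c[1]<230 : print("wh",c,st)
b=m["blue"].copy();b[:, :205]=0;b[:,305:]=0;b[:120]=0;b[225:]=0
cn=max(cv2.findContours(b.astype(np.uint8),0,1)[0],key=cv2.contourArea);h=cv2.convexHull(cn)[:,0]
P=cast(d,h,91);print("blue hull circle",cv2.minEnclosingCircle(P.astype(np.float32)),cv2.fitEllipse(P.astype(np.float32)))
s=arm.read_state();print(s["position"])
E
```

```text
or [298.86, 28.82] [291, 19, 19, 22, 245] [[414.8 210.3]]
or [258.03, 65.52] [248, 53, 20, 25, 210] [[456.1 180.9]]
or [423.14, 77.47] [408, 66, 31, 24, 264] [[424.8 343.1]]
or [391.07, 139.68] [383, 134, 18, 12, 91] [[490.3 335.5]]
or [369.48, 146.24] [362, 138, 16, 17, 144] [[502.5 315.9]]
or [284.79, 178.1] [279, 169, 16, 22, 177] [[558.7 238.8]]
or [224.03, 178.57] [215, 172, 16, 19, 171] [[576.2 174.6]]
or [59.73, 234.99] [13, 211, 90, 49, 3633] [[690.    5.8]]
wh [462.36, 150.99] [318, 0, 194, 311, 23430]
wh [251.33, 111.1] [193, 30, 105, 148, 4102]
wh [33.87, 107.33] [0, 68, 70, 79, 2050]
blue hull circle ((560.0040283203125, 191.69033813476562), 17.437236785888672) ((557.6821899414062, 191.52552795410156), (11.508233070373535, 38.313655853271484), 28.884197235107422)
[565.6418081  205.05275535 297.95304874]
```

View pics/w2.png

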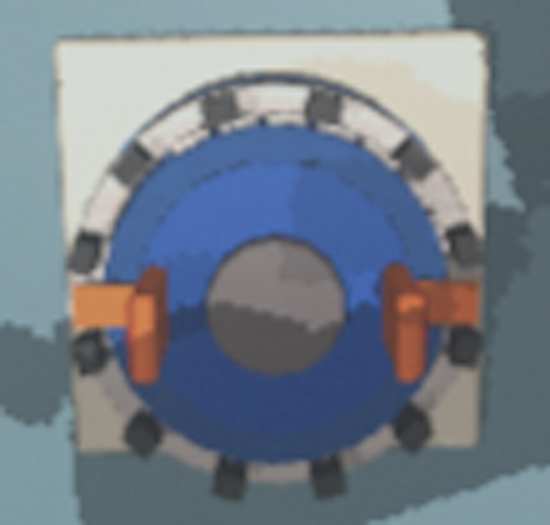

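```bash
python3 - <<'E'
from h import *
d=arm.get_image("wrist")
f=lambda L:np.array(L)/5+[199.5+.1,114.5+.1]
t=f([(87,250),(90,352),(463,245),(463,347),(218,105),(322,105),(231,478),(328,477),(133,162),(413,155),(145,433),(413,427)])
P=cast(d,t,93)
A=np.c_[2*P,np.ones(12)];x=np.linalg.lstsq(A,(P**2).sum(1),rcond=None)[0];r=np.sqrt(x[2]+x[0]**2+x[1]**2)
print("teeth",x[:2],r,(np.linalg.norm(P-x[:2],axis=1)-r).round(1))
a=np.degrees(np.arctan2(*(P-x[:2]).T[::-1]));print(sorted((a%30).round(1)), "mean off15:",np.degrees(np.angle(np.exp(12j*np.radians(a)).mean())/12))
L=cast(d,f([(145,383),(411,382)]),132);v=L[0]-L[1];print("tabs far edge",L,np.linalg.norm(v),"dir",np.degrees(np.arctan2(v[1],v[0])))
c=cast(d,f([(276,305)]),91);print("knob centre@91",c)
S=cast(d,f([(56,45),(488,36),(478,445),(80,452)]),22);print("stand",S,S.mean(0))
# rest ring: top view
q=arm.get_image("top");m=masks(q["image"]);w=(cv2.cvtColor(q["image"],cv2.COLOR_RGB2HSV)[...,1]<70)&(q["image"].max(2)>120)
for c,st,mm in blobs(w,100):
    if 260<c[0]<310 and 180<c[1]<235: print("ring",c,st,cast(q,[c],22))
s=arm.read_state();print(s["position"],np.degrees(np.arctan2(*R.from_quat(s["ee_rot"]).as_matrix()[[1,0],1])))
E
```

```text
teeth [570.07026834 207.97624311] 47.65281909086262 [-0.5  0.1 -0.5  0.1  0.7  0.   0.1  0.3 -0.2 -0.  -0.1 -0. ]
[np.float64(0.1), np.float64(0.5), np.float64(0.8), np.float64(0.9), np.float64(1.0), np.float64(1.1), np.float64(1.1), np.float64(1.2), np.float64(1.3), np.float64(1.6), np.float64(1.6), np.float64(29.9)] mean off15: 0.9421676042921229
tabs far edge [[587.7331616  182.86138709]
 [572.69782613 239.0682377 ]] 58.18308489722135 dir -75.02401269602113
knob centre@91 [[572.09503779 208.59953147]]
stand [[529.56892245 133.29623231]
 [496.07415376 250.83290626]
 [612.95477562 283.63159417]
 [646.10454289 166.58378438]] [571.17559868 208.58612928]
ring [262.63, 221.02] [0, 32, 512, 352, 137344] [[518.78958786 -38.87975152]]
[565.68433399 205.06320436 298.01723026] 104.67492379240242
```

```bash
python3 -m pendant '[[-0.0055,0.002,0.02,0,0,-0.7,0.085],[0,0,0.03,0,0,0,0.085],[0,0,0.03,0,0,0,0.085],[0,0,0.03,0,0,0,0.085],[0,0,0.03,0,0,0,0.085],[0,0,0.015,0,0,0,0.085],[0,0,0,0,0,0,0.085],[0,0,0,0,0,0,0.085]]'
python3 - <<'E'
from h import *
s=arm.read_state();print(s["position"],np.degrees(np.arctan2(*R.from_quat(s["ee_rot"]).as_matrix()[[1,0],1])),s["contact_force"],s["wrist_torque"])
d=arm.get_image("wrist");cv2.imwrite("pics/w3.png",d["image"][:,:,::-1])
E
```

```text
clock: 4.35
position: [571.0, 208.6, 143.5]
ee_rot: [-0.134, 0.991, -0.0, 0.0]
contact_force: [-0.1, 0.1, 1.2]
gripper_width: 84.8
grasp_force: 0.0
[571.01416525 208.55211819 143.53109733] 105.37140271301442 [-0.06191433  0.05115862  1.15107745] [ 0.0452377  -0.06976271 -0.02479294]
```

View pics/w3.png

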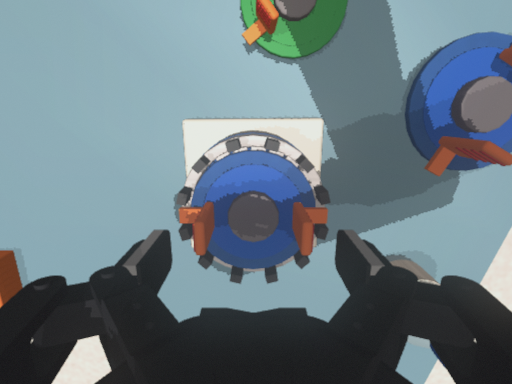

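The fingers are centred on the tabs (midpoints both about column 253). Next I descend and close in steps by width.

```bash
python3 -m pendant '[[0.0004,0,0.01,0,0,0,0.085],[0,0,0.0075,0,0,0,0.085],[0,0,0.005,0,0,0,0.085],[0,0,0,0,0,0,0.085],[0,0,0,0,0,0,0.072],[0,0,0,0,0,0,0.066],[0,0,0,0,0,0,0.062],[0,0,0,0,0,0,0.062],[0,0,0,0,0,0,0.062],[0,0,0,0,0,0,0.062]]'
```

```text
clock: 5.4
position: [570.5, 208.4, 121.2]
ee_rot: [-0.134, 0.991, 0.0, 0.001]
contact_force: [-1.0, -0.0, 4.1]
gripper_width: 62.4
grasp_force: 5.3
```

```bash
python3 -m pendant '[[0,0,0,0,0,0,0.059],[0,0,0,0,0,0,0.059],[0,0,0,0,0,0,0.056],[0,0,0,0,0,0,0.056],[0,0,0,0,0,0,0.056]]'; python3 -c "
from h import *
s=arm.read_state();print(s['contact_force'],s['wrist_torque'],s['grasp_force'],s['position'])"
```

```text
clock: 5.9
position: [570.7, 208.5, 122.0]
ee_rot: [-0.134, 0.991, 0.0, 0.001]
contact_force: [-0.6, -0.3, 7.7]
gripper_width: 56.6
grasp_force: 7.1
[-0.58151644 -0.27687978  7.70279036] [-0.14124761  0.48078392  0.0362686 ] 7.0858535170555115 [570.65478369 208.47423079 121.95246752]
```

```bash
python3 -m pendant '[[0,0,-0.0005,0,0,0,0.054],[0,0,0,0,0,0,0.052],[0,0,0,0,0,0,0.052],[0,0,0,0,0,0,0.052],[0,0,0,0,0,0,0.052]]'; python3 -c "
from h import *
s=arm.read_state();print(s['contact_force'],s['wrist_torque'],s['grasp_force'],s['position'])"
```

```text
clock: 6.4
position: [570.7, 208.5, 122.7]
ee_rot: [-0.134, 0.991, 0.0, 0.001]
contact_force: [-2.7, -0.5, 7.8]
gripper_width: 51.7
grasp_force: 8.3
[-2.7167235  -0.53065909  7.84623828] [-0.18920226  0.50605197  0.041373  ] 8.264545798301697 [570.72809067 208.48374802 122.69993647]
```

```bash
python3 -m pendant '[[0,0,-0.0005,0,0,0,0.052],[0,0,0,0,0,-3,0.052],[0,0,0,0,0,-3,0.052],[0,0,0,0,0,-3,0.052],[0,0,0,0,0,-3,0.052],[0,0,0,0,0,0,0.052]]'; python3 -c "
from h import *
s=arm.read_state();print(s['contact_force'],s['wrist_torque'],s['grasp_force'],s['position'],np.degrees(np.arctan2(*R.from_quat(s['ee_rot']).as_matrix()[[1,0],1])))"
```

```text
clock: 7.0
position: [571.1, 208.7, 122.7]
ee_rot: [-0.237, 0.972, 0.0, 0.001]
contact_force: [0.5, -0.2, 5.1]
gripper_width: 52.0
grasp_force: 8.3
[ 0.50091623 -0.23668068  5.11550252] [-0.01815533  0.07513511 -0.05506123] 8.250748962163925 [571.1130543  208.71231675 122.7271789 ] 117.40672727249611
```

```bash
cat > q.py <<'E'
from h import *
s=arm.read_state();print("F",s['contact_force'].round(1),"Mz",s['wrist_torque'].round(3),"yaw",np.degrees(np.arctan2(*R.from_quat(s['ee_rot']).as_matrix()[[1,0],1])).round(2),"turned",np.degrees(np.arctan2(*R.from_quat(s['ee_rot']).as_matrix()[[1,0],1])).round(2)-105.4)
E
python3 -m pendant '[[0,0,0,0,0,-3,0.052],[0,0,0,0,0,-3,0.052],[0,0,0,0,0,-3,0.052],[0,0,0,0,0,-3,0.052],[0,0,0,0,0,-3,0.052],[0,0,0,0,0,-3,0.052],[0,0,0,0,0,-3,0.052],[0,0,0,0,0,0,0.052]]'; python3 q.py
```

```text
clock: 7.8
position: [571.1, 208.7, 122.7]
ee_rot: [-0.41, 0.912, -0.0, 0.002]
contact_force: [-0.4, -0.0, 6.1]
gripper_width: 52.2
grasp_force: 8.3
F [-0.4 -0.   6.1] Mz [ 0.044  0.037 -0.066] yaw 138.41 turned 33.00999999999999
```

```bash
cat > c.py <<'E'
from h import *
import sys
s=arm.read_state();y=np.degrees(np.arctan2(*R.from_quat(s['ee_rot']).as_matrix()[[1,0],1]))
print("TURNED",round((y-105.4)%360,1),"Mz",s['wrist_torque'][2].round(3));sys.exit(s['wrist_torque'][2]<-0.19)
E
c(){ python3 c.py; }
( set -e
python3 -m pendant '[[0,0,0,0,0,-1,0.052],[0,0,0,0,0,-1,0.052],[0,0,0,0,0,0,0.052]]'; c
python3 -m pendant '[[0,0,0,0,0,-1,0.052],[0,0,0,0,0,-1,0.052],[0,0,0,0,0,0,0.052]]'; c
python3 -m pendant '[[0,0,0,0,0,-1,0.052],[0,0,0,0,0,-1,0.052],[0,0,0,0,0,0,0.052]]'; c
python3 -m pendant '[[0,0,0,0,0,-1,0.052],[0,0,0,0,0,-1,0.052],[0,0,0,0,0,0,0.052]]'; c
python3 -m pendant '[[0,0,0,0,0,-1,0.052],[0,0,0,0,0,-1,0.052],[0,0,0,0,0,0,0.052]]'; c
python3 -m pendant '[[0,0,0,0,0,-1,0.052],[0,0,0,0,0,-1,0.052],[0,0,0,0,0,0,0.052]]'; c
python3 -m pendant '[[0,0,0,0,0,-1,0.052],[0,0,0,0,0,-1,0.052],[0,0,0,0,0,0,0.052]]'; c
python3 -m pendant '[[0,0,0,0,0,-1,0.052],[0,0,0,0,0,-1,0.052],[0,0,0,0,0,0,0.052]]'; c
) | grep -E "TURN|contact|clock"
```

```text
clock: 8.1
contact_force: [0.2, -0.1, 5.8]
TURNED 35.0 Mz -0.107False
```

```bash
sed -i 's/sys.exit(\(.*\))$/sys.exit(int(\1))/' c.py
c(){ python3 c.py; }
( set -e
python3 -m pendant '[[0,0,0,0,0,-1,0.052],[0,0,0,0,0,-1,0.052],[0,0,0,0,0,0,0.052]]'; c
python3 -m pendant '[[0,0,0,0,0,-1,0.052],[0,0,0,0,0,-1,0.052],[0,0,0,0,0,0,0.052]]'; c
python3 -m pendant '[[0,0,0,0,0,-1,0.052],[0,0,0,0,0,-1,0.052],[0,0,0,0,0,0,0.052]]'; c
python3 -m pendant '[[0,0,0,0,0,-1,0.052],[0,0,0,0,0,-1,0.052],[0,0,0,0,0,0,0.052]]'; c
python3 -m pendant '[[0,0,0,0,0,-1,0.052],[0,0,0,0,0,-1,0.052],[0,0,0,0,0,0,0.052]]'; c
python3 -m pendant '[[0,0,0,0,0,-1,0.052],[0,0,0,0,0,-1,0.052],[0,0,0,0,0,0,0.052]]'; c
python3 -m pendant '[[0,0,0,0,0,-1,0.052],[0,0,0,0,0,-1,0.052],[0,0,0,0,0,0,0.052]]'; c
python3 -m pendant '[[0,0,0,0,0,-1,0.052],[0,0,0,0,0,-1,0.052],[0,0,0,0,0,0,0.052]]'; c
) | grep -E "TURN|contact|clock"
```

```text
clock: 8.4
contact_force: [-0.7, 0.3, 5.4]
TURNED 37.0 Mz -0.038
clock: 8.7
contact_force: [-0.1, -0.4, 5.2]
TURNED 39.0 Mz -0.05
clock: 9.0
contact_force: [0.6, -0.0, 5.8]
TURNED 41.0 Mz -0.07
clock: 9.3
contact_force: [0.6, -0.1, 5.7]
TURNED 43.0 Mz 0.006
clock: 9.6
contact_force: [-0.5, 0.5, 6.4]
TURNED 45.0 Mz -0.029
clock: 9.9
contact_force: [-0.1, 0.4, 4.9]
TURNED 47.0 Mz -0.067
clock: 10.2
contact_force: [0.7, 0.6, 4.9]
TURNED 49.0 Mz -0.034
clock: 10.5
contact_force: [-0.6, -0.1, 5.9]
TURNED 51.0 Mz -0.075
```

```bash
c(){ python3 c.py; }
( set -e
python3 -m pendant '[[0,0,0,0,0,-1,0.052],[0,0,0,0,0,-1,0.052],[0,0,0,0,0,0,0.052]]'; c
python3 -m pendant '[[0,0,0,0,0,-1,0.052],[0,0,0,0,0,-1,0.052],[0,0,0,0,0,0,0.052]]'; c
python3 -m pendant '[[0,0,0,0,0,-1,0.052],[0,0,0,0,0,-1,0.052],[0,0,0,0,0,0,0.052]]'; c
python3 -m pendant '[[0,0,0,0,0,-1,0.052],[0,0,0,0,0,-1,0.052],[0,0,0,0,0,0,0.052]]'; c
python3 -m pendant '[[0,0,0,0,0,-1,0.052],[0,0,0,0,0,-1,0.052],[0,0,0,0,0,0,0.052]]'; c
python3 -m pendant '[[0,0,0,0,0,-1,0.052],[0,0,0,0,0,-1,0.052],[0,0,0,0,0,0,0.052]]'; c
python3 -m pendant '[[0,0,0,0,0,-1,0.052],[0,0,0,0,0,-1,0.052],[0,0,0,0,0,0,0.052]]'; c
python3 -m pendant '[[0,0,0,0,0,-1,0.052],[0,0,0,0,0,-1,0.052],[0,0,0,0,0,0,0.052]]'; c
python3 -m pendant '[[0,0,0,0,0,-1,0.052],[0,0,0,0,0,-1,0.052],[0,0,0,0,0,0,0.052]]'; c
python3 -m pendant '[[0,0,0,0,0,-1,0.052],[0,0,0,0,0,-1,0.052],[0,0,0,0,0,0,0.052]]'; c
python3 -m pendant '[[0,0,0,0,0,-1,0.052],[0,0,0,0,0,-1,0.052],[0,0,0,0,0,0,0.052]]'; c
python3 -m pendant '[[0,0,0,0,0,-1,0.052],[0,0,0,0,0,-1,0.052],[0,0,0,0,0,0,0.052]]'; c
python3 -m pendant '[[0,0,0,0,0,-1,0.052],[0,0,0,0,0,-1,0.052],[0,0,0,0,0,0,0.052]]'; c
python3 -m pendant '[[0,0,0,0,0,-1,0.052],[0,0,0,0,0,-1,0.052],[0,0,0,0,0,0,0.052]]'; c
) | grep -E "TURN|width|clock"
```

```text
clock: 10.8
gripper_width: 52.4
TURNED 53.0 Mz -0.046
clock: 11.1
gripper_width: 52.3
TURNED 54.9 Mz -0.19
```

```bash
python3 -m pendant '[[0,0,0,0,0,0,0.052],[0,0,0,0,0,0,0.052]]'>/dev/null;python3 c.py; python3 -m pendant '[[0,0,0,0,0,-0.5,0.052],[0,0,0,0,0,0,0.052],[0,0,0,0,0,0,0.052]]';python3 c.py
```

```text
TURNED 54.9 Mz -0.169
clock: 11.6
position: [570.9, 208.7, 122.7]
ee_rot: [-0.579, 0.815, -0.0, 0.001]
contact_force: [0.2, 0.6, 7.0]
gripper_width: 52.2
grasp_force: 8.2
TURNED 55.4 Mz -0.231
```

```bash
python3 -m pendant '[[0,0,0,0,0,-0.5,0.052],[0,0,0,0,0,0,0.052],[0,0,0,0,0,0,0.052]]'|grep width;python3 c.py
```

```text
gripper_width: 52.1
TURNED 55.9 Mz -0.299
```

The moment rises about 10 N m per rad, so this is the stop. I ease back and lift gently.

```bash
python3 -m pendant '[[0,0,0,0,0,0.5,0.052],[0,0,0,0,0,0.6,0.052],[0,0,0,0,0,0,0.052],[0,0,0,0,0,0,0.052]]'|grep width;python3 c.py
python3 -m pendant '[[0,0,-0.001,0,0,0,0.052],[0,0,-0.001,0,0,0,0.052],[0,0,-0.001,0,0,0,0.052],[0,0,0,0,0,0,0.052]]'; python3 q.py
```

```text
gripper_width: 52.0
TURNED 54.8 Mz -0.137
clock: 12.7
position: [569.8, 208.1, 123.7]
ee_rot: [-0.575, 0.818, 0.0, -0.001]
contact_force: [0.6, -0.2, -3.0]
gripper_width: 52.3
grasp_force: 8.2
F [ 0.6 -0.2 -3. ] Mz [ 0.237 -0.349 -0.152] yaw 160.21 turned 54.81
```

```bash
python3 -m pendant '[[0,0,-0.001,0,0,0,0.052],[0,0,-0.001,0,0,0,0.052],[0,0,0,0,0,0,0.052],[0,0,0,0,0,0,0.052]]'; python3 q.py
```

```text
clock: 13.1
position: [569.7, 207.9, 126.3]
ee_rot: [-0.575, 0.818, 0.0, -0.001]
contact_force: [-0.3, -1.4, -2.7]
gripper_width: 52.0
grasp_force: 8.2
F [-0.3 -1.4 -2.7] Mz [-0.275 -0.129 -0.092] yaw 160.22 turned 54.81999999999999
```

```bash
python3 -m pendant '[[0,0,-0.002,0,0,0,0.052],[0,0,-0.002,0,0,0,0.052],[0,0,-0.002,0,0,0,0.052],[0,0,-0.003,0,0,0,0.052],[0,0,0,0,0,0,0.052]]'; python3 q.py
python3 - <<'E'
from h import *
d=arm.get_image("wrist");cv2.imwrite("pics/w4.png",d["image"][:,:,::-1])
E
```

```text
clock: 13.6
position: [570.5, 208.6, 136.4]
ee_rot: [-0.575, 0.818, -0.0, 0.001]
contact_force: [-0.0, -0.1, -0.8]
gripper_width: 52.2
grasp_force: 8.2
F [-0.  -0.1 -0.8] Mz [ 0.011 -0.046 -0.015] yaw 160.26 turned 54.859999999999985
```

View pics/w4.png

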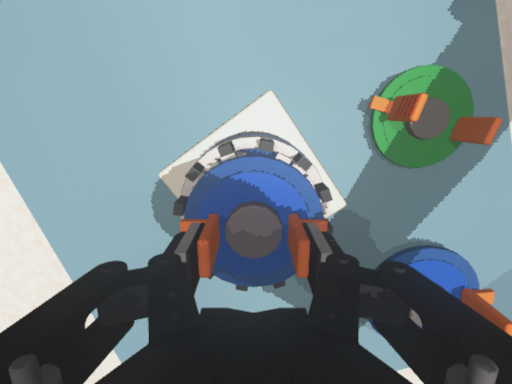

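```bash
python3 -m pendant '[[0,0,-0.005,0,0,0,0.052],[0,0,-0.01,0,0,0,0.052],[0,0,-0.01,0,0,0,0.052],[0,0,-0.015,0,0,0,0.052],[0,0,-0.015,0,0,0,0.052],[0,0,-0.015,0,0,0,0.052],[0,0,0,0,0,0,0.052],[0,0,0,0,0,0,0.052]]'; python3 q.py
python3 - <<'E'
from h import *
d=arm.get_image("wrist");cv2.imwrite("pics/w5.png",d["image"][:,:,::-1])
E
```

```text
clock: 14.45
position: [570.0, 208.4, 206.0]
ee_rot: [-0.575, 0.818, 0.0, 0.001]
contact_force: [-0.7, -0.6, -3.1]
gripper_width: 51.7
grasp_force: 8.2
F [-0.7 -0.6 -3.1] Mz [-0.002  0.046 -0.053] yaw 160.22 turned 54.81999999999999
```

View pics/w5.png

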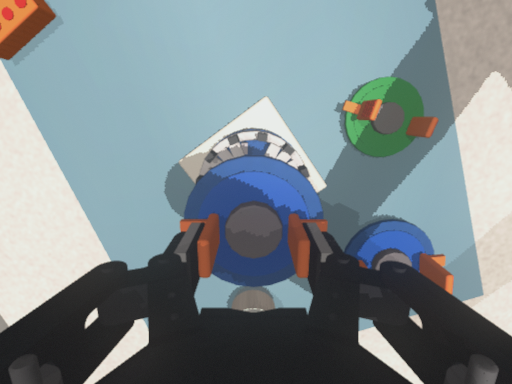

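The cap is lifted, upright and off the bucket. Next I locate the ring.

```bash
cat > ring.py <<'E'
from h import *
def ring(d,box,zt=25):
    im=d["image"];h=cv2.cvtColor(im,cv2.COLOR_RGB2HSV);x0,y0,x1,y1=box
    w=np.zeros(im.shape[:2],np.uint8);w[y0:y1,x0:x1]=((h[...,1]<60)&(h[...,2]>130))[y0:y1,x0:x1]
    cs,hi=cv2.findContours(w,cv2.RETR_CCOMP,cv2.CHAIN_APPROX_NONE)
    o=max(range(len(cs)),key=lambda i:cv2.contourArea(cs[i]))
    inn=[c for c,q in zip(cs,hi[0]) if q[3]==o]
    r=[]
    for c in [cs[o]]+([max(inn,key=cv2.contourArea)] if inn else []):
        P=cast(d,c[:,0],zt).astype(np.float32);e=cv2.fitEllipse(P);r.append(np.round([*e[0],*e[1]],1).tolist())
    return r
E
python3 - <<'E'
from ring import *
print(ring(arm.get_image("top"),(262,183,310,232)))
d=arm.get_image("scene");print(ring(d,(200,180,246,222)))
E
```

```text
[[568.5, -112.8, 98.6, 99.9], [568.2, -112.6, 78.3, 78.8]]
[[569.9, -112.3, 100.1, 101.4], [570.4, -112.3, 78.4, 78.9]]
```

```bash
python3 -m pendant '[[0.012,-0.006,0,0,0,0,0.052],[0.0245,-0.0118,0,0,0,0,0.052],[0.0245,-0.0118,0,0,0,0,0.052],[0.0245,-0.0118,0,0,0,0,0.052],[0.0245,-0.0118,0,0,0,0,0.052],[0.0245,-0.0118,0,0,0,0,0.052],[0.0245,-0.0118,0,0,0,0,0.052],[0.0245,-0.0118,0,0,0,0,0.052],[0.0245,-0.0118,0,0,0,0,0.052],[0.012,-0.006,0,0,0,0,0.052],[0,0,0,0,0,0,0.052],[0,0,0,0,0,0,0.052]]'; python3 q.py
python3 - <<'E'
from ring import *
d=arm.get_image("wrist");cv2.imwrite("pics/w6.png",d["image"][:,:,::-1])
u=proj(d,[569,-112.5,25])[0].astype(int);print(u)
s=arm.read_state();print(s["position"])
for k in(45,60,70): 
    try: print(ring(d,(max(u[0]-k,0),max(u[1]-k,0),u[0]+k,u[1]+k)))
    except Exception as e: print(e)
E
```

```text
clock: 15.8
position: [595.7, -34.9, 205.2]
ee_rot: [-0.575, 0.818, 0.0, -0.0]
contact_force: [-0.2, -0.5, -0.9]
gripper_width: 52.3
grasp_force: 8.2
F [-0.2 -0.5 -0.9] Mz [ 0.091 -0.017 -0.069] yaw 160.2 turned 54.79999999999998
[252  98]
[595.72656666 -34.39399916 205.30064773]
[[570.6, -111.6, 105.4, 111.0], [573.1, -111.0, 71.4, 71.8]]
[[569.6, -111.5, 135.2, 150.9], [573.1, -111.0, 71.4, 71.8]]
[[567.9, -112.3, 151.9, 178.1], [573.1, -111.0, 71.4, 71.8]]
```

View pics/w6.png

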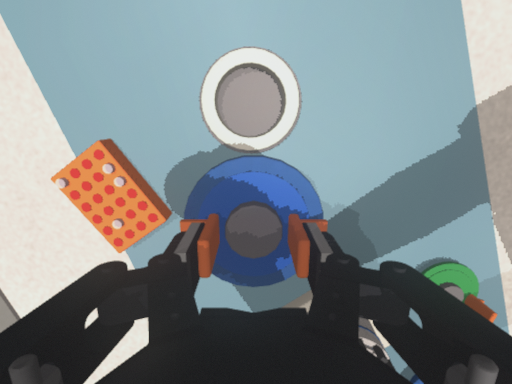

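```bash
python3 - <<'E'
from ring import *
d=arm.get_image("wrist");s=arm.read_state();im=d["image"];h=cv2.cvtColor(im,cv2.COLOR_RGB2HSV)
def circ(P):
    P=np.asarray(P,float)
    for _ in range(8):
        A=np.c_[2*P,np.ones(len(P))];x=np.linalg.lstsq(A,(P**2).sum(1),rcond=None)[0];r=np.sqrt(x[2]+x[0]**2+x[1]**2)
        e=abs(np.linalg.norm(P-x[:2],axis=1)-r);P=P[e<max(1.2,2.5*np.median(e))] 
    return x[:2].round(1),r.round(1),e.max().round(1),len(P)
# ring: radial edge from centre pixel
c0=np.array([250,99.]);out=[];inn=[]
w=((h[...,1]<60)&(h[...,2]>150))
for a in np.radians(np.arange(0,360,4)):
    for r in np.arange(30,65,.25):
        u=c0+r*np.array([np.cos(a),np.sin(a)]);
        if not w[int(round(u[1])),int(round(u[0]))] and r>42: out.append(u);break
print("ring outer",circ(cast(d,out,25)))
# cap flange: outer blue edge scanning from knob centre, upper half only
b=(h[...,0]>100)&(h[...,0]<125)&(h[...,1]>130);fl=[]
for a in np.radians(np.arange(195,346,3)):
    rr=[r for r in np.arange(30,90,.25) if b[int(round(222+r*np.sin(a))),int(round(255+r*np.cos(a)))]]
    fl.append([255+max(rr)*np.cos(a),222+max(rr)*np.sin(a)])
z=s["position"][2]-36+6
for dz in(-2,0,2): print("cap",circ(cast(d,fl,z+dz)))
print(s["position"].round(1))
E
```

```text
ring outer (array([ 572.9, -110.9]), np.float64(52.3), np.float64(0.9), 32)
cap (array([591. , -38.7]), np.float64(36.1), np.float64(1.1), 37)
cap (array([590.7, -39.7]), np.float64(35.6), np.float64(1.2), 39)
cap (array([590.5, -40.4]), np.float64(35.1), np.float64(1.2), 39)
[595.8 -34.1 205.4]
```

```bash
python3 - <<'E'
from ring import *
d=arm.get_image("wrist");s=arm.read_state();z=s["position"][2]
for zz in(z-30,z-36,z-42): print(cast(d,[(255,155),(255,287),(185,214),(325,214),(253,231)],zz).round(1).tolist())
print(d["xyz"],s["position"],proj(d,[*s["position"][:2],z-30]),proj(d,[*s["position"][:2],z-14]))
x=R.from_quat(d["rotation"]).as_matrix();print(x[:,2])
im=d["image"];h=cv2.cvtColor(im,cv2.COLOR_RGB2HSV);print(h[140:170:2,255].tolist(),h[200,176:196:2].tolist(),h[200,314:334:2].tolist())
E
```

```text
[[580.8, -74.9], [609.1, 4.9], [631.7, -55.8], [553.4, -27.8], [597.3, -32.0]]
[[581.0, -74.1], [610.5, 8.8], [633.9, -54.3], [552.5, -25.2], [598.2, -29.5]]
[[581.2, -73.3], [611.8, 12.7], [636.1, -52.7], [551.7, -22.5], [599.1, -27.0]]
[574.54482418 -95.492403   329.46737469] [595.797589   -33.89201025 205.43220523] [[254.29314304 227.4085761 ]] [[254.41745948 238.93967909]]
[ 0.0868542   0.24292505 -0.96614894]
[[53, 4, 234], [53, 4, 234], [48, 5, 234], [45, 7, 234], [23, 18, 182], [120, 6, 92], [99, 30, 111], [98, 53, 130], [109, 115, 120], [109, 137, 179], [109, 137, 180], [109, 140, 179], [109, 140, 179], [108, 140, 179], [108, 142, 178]] [[98, 50, 123], [98, 49, 124], [98, 49, 124], [98, 52, 123], [98, 50, 123], [98, 54, 119], [110, 120, 113], [109, 120, 115], [109, 124, 113], [109, 124, 115]] [[108, 141, 173], [109, 141, 175], [109, 141, 172], [101, 66, 170], [98, 53, 193], [97, 53, 191], [98, 54, 192], [98, 53, 191], [96, 52, 190], [96, 51, 189]]
```

```bash
python3 - <<'E'
from ring import *
d=arm.get_image("wrist");im=d["image"];h=cv2.cvtColor(im,cv2.COLOR_RGB2HSV)
w=((h[...,1]<40)&(h[...,2]>190)).astype(np.uint8);w[:30]=0;w[165:]=0;w[:,:190]=0;w[:,310:]=0
cs,hi=cv2.findContours(w,cv2.RETR_CCOMP,cv2.CHAIN_APPROX_NONE)
for c in sorted(cs,key=cv2.contourArea)[-2:]:
    e=cv2.fitEllipse(c);e2=cv2.fitEllipse(cast(d,c[:,0],25).astype(np.float32));print(cv2.boundingRect(c),np.round(e[0]+e[1],1),np.round(e2[0]+e2[1],1))
for n,box in(("top",(160,178,214,232)),("scene",(285,200,345,255))):
    d=arm.get_image(n);h=cv2.cvtColor(d["image"],cv2.COLOR_RGB2HSV);w=np.zeros(h.shape[:2],np.uint8);x0,y0,x1,y1=box
    w[y0:y1,x0:x1]=(h[y0:y1,x0:x1,0]<85)|(h[y0:y1,x0:x1,1]<55)
    w=cv2.morphologyEx(w,cv2.MORPH_OPEN,np.ones((3,3)))
    c=max(cv2.findContours(w,0,1)[0],key=cv2.contourArea);P=cast(d,c[:,0],22).astype(np.float32);print(n,"stand",cv2.boundingRect(c),cv2.minAreaRect(P))
E
```

```text
(214, 61, 73, 77) [249.9  98.7  72.4  76. ] [ 572.5 -111.3   76.2   76.3]
(201, 47, 98, 102) [249.9  97.   97.3 100.2] [ 572.2 -112.   100.2  102.7]
top stand (160, 178, 54, 54) ((567.6853637695312, 207.42587280273438), (171.80841064453125, 174.1738739013672), 1.1997544765472412)
scene stand (295, 205, 42, 47) ((561.0076293945312, 203.22421264648438), (164.31964111328125, 129.32217407226562), 15.475122451782227)
```

```bash
python3 -m pendant '[[0.0085,-0.018,0,0,0,4,0.052],[0,0,0,0,0,7.3,0.052],[0,0,0,0,0,7.3,0.052],[0,0,0,0,0,7.3,0.052],[0,0,0,0,0,7.3,0.052],[0,0,0,0,0,7.3,0.052],[0,0,0,0,0,7.3,0.052],[0,0,0,0,0,7.2,0.052],[0,0,0,0,0,0,0.052]]'|grep posi
python3 -m pendant '[[-0.03,-0.025,0,0,0,0,0.052],[-0.015,-0.025,0,0,0,0,0.052],[0,0,0,0,0,0,0.052],[0,0,0,0,0,0,0.052],[0,0,0,0,0,0,0.052]]'; python3 q.py
cat > m.py <<'E'
from ring import *
d=arm.get_image("wrist");s=arm.read_state();h=cv2.cvtColor(d["image"],cv2.COLOR_RGB2HSV);u=proj(d,[570.5,-112,25])[0].astype(int);print(u,s["position"].round(1))
w=((h[...,1]<40)&(h[...,2]>190)).astype(np.uint8);k=int(62*275/(d["xyz"][2]-25));mm=np.zeros_like(w);cv2.circle(mm,tuple(map(int,u)),k,1,-1);w&=mm
cs,hi=cv2.findContours(w,cv2.RETR_CCOMP,cv2.CHAIN_APPROX_NONE)
for c in sorted(cs,key=cv2.contourArea)[-2:]:
    e2=cv2.fitEllipse(cast(d,c[:,0],25).astype(np.float32));print(cv2.boundingRect(c),np.round(e2[0]+e2[1],1))
E
python3 m.py
```

```text
position: [609.9, -48.4, 205.5]
clock: 17.5
position: [665.9, -84.8, 205.4]
ee_rot: [-0.133, 0.991, 0.0, -0.0]
contact_force: [0.2, 0.5, -1.8]
gripper_width: 52.3
grasp_force: 8.2
F [ 0.2  0.5 -1.8] Mz [-0.035 -0.01  -0.013] yaw 105.32 turned -0.0800000000000125
[252  80] [665.9 -84.7 205.7]
(216, 42, 74, 80) [ 572.6 -111.2   76.3   76.3]
(203, 28, 100, 106) [ 572.4 -111.3  101.8  102.2]
```

```bash
python3 -m pendant '[[0.012,0,0,0,0,0,0.052],[0.0243,-0.0003,0,0,0,0,0.052],[0.0243,-0.0004,0,0,0,0,0.052],[0.0243,-0.0004,0,0,0,0,0.052],[0.0123,0,0,0,0,0,0.052],[0,0,0.02,0,0,0,0.052],[0,0,0.03,0,0,0,0.052],[0,0,0.03,0,0,0,0.052],[0,0,0.02,0,0,0,0.052],[0,0,0,0,0,0,0.052],[0,0,0,0,0,0,0.052]]'; python3 q.py
python3 - <<'E'
from h import *
d=arm.get_image("wrist");a=d["image"]
cv2.imwrite("pics/w7.png",a[:,:,::-1])
E
```

```text
clock: 18.65
position: [573.7, -111.6, 106.2]
ee_rot: [-0.133, 0.991, -0.0, 0.0]
contact_force: [0.3, 0.5, 0.4]
gripper_width: 52.1
grasp_force: 8.2
F [0.3 0.5 0.4] Mz [ 0.033 -0.044 -0.057] yaw 105.31 turned -0.09000000000000341
```

View pics/w7.png

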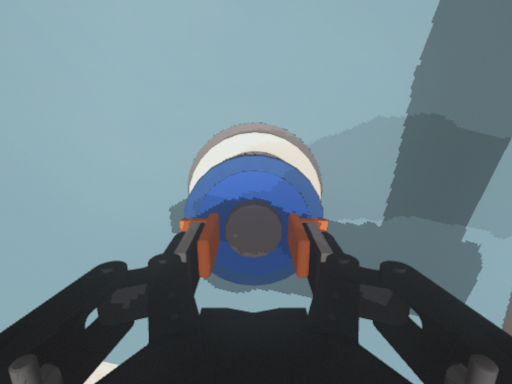

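```bash
python3 -m pendant '[[0.0012,0.0004,0.01,0,0,0,0.052],[0,0,0.01,0,0,0,0.052],[0,0,0.008,0,0,0,0.052],[0,0,0.002,0,0,0,0.052],[0,0,0.002,0,0,0,0.052],[0,0,0,0,0,0,0.052],[0,0,0,0,0,0,0.052]]'; python3 q.py
```

```text
clock: 19.4
position: [572.0, -111.8, 73.7]
ee_rot: [-0.133, 0.991, -0.0, 0.0]
contact_force: [0.7, -0.0, -2.0]
gripper_width: 51.9
grasp_force: 8.2
F [ 0.7 -0.  -2. ] Mz [-0.01   0.    -0.016] yaw 105.24 turned -0.1600000000000108
```

```bash
python3 -m pendant '[[0,0,0.0015,0,0,0,0.052],[0,0,0.0015,0,0,0,0.052],[0,0,0,0,0,0,0.052]]'>/dev/null; python3 q.py; python3 -m pendant '[[0,0,0.0015,0,0,0,0.052],[0,0,0.0015,0,0,0,0.052],[0,0,0,0,0,0,0.052]]' | grep pos; python3 q.py;
```

```text
F [ 0.   0.8 -1.7] Mz [-0.044  0.027 -0.012] yaw 105.23 turned -0.1700000000000017
position: [571.5, -111.8, 67.2]
F [-0.4  0.3 -1.7] Mz [ 0.015  0.037 -0.029] yaw 105.23 turned -0.1700000000000017
```

The plug is in the hole with no contact force. I continue down to the flange.

```bash
for i in 1; do python3 -m pendant '[[0,0,0.0015,0,0,0,0.052],[0,0,0.0015,0,0,0,0.052],[0,0,0,0,0,0,0.052]]' | grep pos; python3 q.py; done; python3 -m pendant '[[0,0,0.001,0,0,0,0.052],[0,0,0,0,0,0,0.052]]' | grep pos; python3 q.py
```

```text
position: [571.5, -111.8, 64.2]
F [-0.6 -0.8 -1.5] Mz [0.027 0.057 0.035] yaw 105.23 turned -0.1700000000000017
position: [571.8, -111.8, 63.6]
F [ 0.4  0.4 -1.7] Mz [-0.025 -0.025  0.042] yaw 105.24 turned -0.1600000000000108
```

```bash
python3 -m pendant '[[0,0,0.001,0,0,0,0.052],[0,0,0.001,0,0,0,0.052],[0,0,0,0,0,0,0.052]]' | grep pos; python3 q.py; python3 -m pendant '[[0,0,0.001,0,0,0,0.052],[0,0,0,0,0,0,0.052]]' | grep pos; python3 q.py
```

```text
position: [571.8, -112.1, 62.8]
F [-3.7 -0.3  5.8] Mz [-0.024  0.689 -0.04 ] yaw 105.26 turned -0.14000000000000057
position: [572.0, -112.2, 62.5]
F [-3.9 -0.6  9.3] Mz [-0.099  1.     0.   ] yaw 105.28 turned -0.12000000000000455
```

The flange is down at the expected height (TCP z 62.7). I open slowly.

```bash
python3 -m pendant '[[0,0,-0.001,0,0,0,0.054],[0,0,0,0,0,0,0.057],[0,0,0,0,0,0,0.06],[0,0,0,0,0,0,0.064],[0,0,0,0,0,0,0.07],[0,0,0,0,0,0,0.085],[0,0,0,0,0,0,0.085],[0,0,0,0,0,0,0.085],[0,0,0,0,0,0,0.085]]'; python3 -m pendant '[[0,0,-0.005,0,0,0,0.085],[0,0,-0.01,0,0,0,0.085],[0,0,-0.02,0,0,0,0.085],[0,0,-0.04,0,0,0,0.085],[0,0,-0.04,0,0,0,0.085],[0,0,-0.04,0,0,0,0.085],[-0.04,0,-0.02,0,0,0,0.085],[-0.02,0,0,0,0,0,0.085],[0,0,0,0,0,0,0.085],[0,0,0,0,0,0,0.085]]';python3 q.py
python3 - <<'E'
from h import *
d=arm.get_image("wrist");u=proj(d,[572.5,-111.3,35])[0].astype(int);print(u)
a=d["image"][max(u[1]-75,0):u[1]+75,u[0]-100:u[0]+100]
cv2.imwrite("pics/w8.png",cv2.resize(a,None,fx=4,fy=4,interpolation=2)[:,:,::-1])
E
```

```text
clock: 21.9
position: [571.8, -111.8, 61.6]
ee_rot: [-0.133, 0.991, -0.0, 0.0]
contact_force: [-0.2, -0.1, 0.8]
gripper_width: 85.2
grasp_force: 0.0
clock: 22.9
position: [629.1, -95.9, 236.5]
ee_rot: [-0.133, 0.991, 0.0, -0.0]
contact_force: [-0.5, 0.6, -1.0]
gripper_width: 84.9
grasp_force: 0.0
F [-0.5  0.6 -1. ] Mz [0.042 0.033 0.025] yaw 105.24 turned -0.1600000000000108
[253 120]
```

View pics/w8.png

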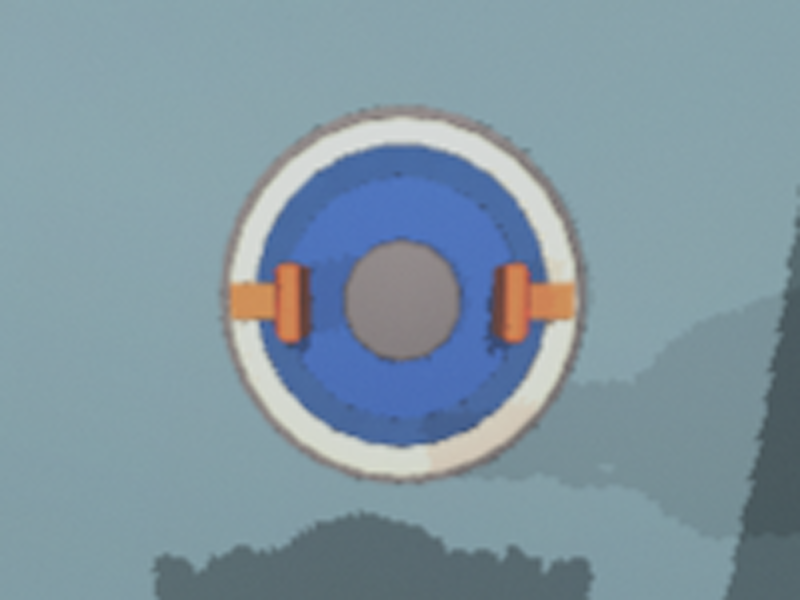

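The cap sits flat and centred in the ring with both tabs sprung out, and nothing touches the robot. Handing in.

```bash
python3 -c "
from bench import arm
print(arm.job_done())"
```

```text
the job is handed in; nothing more can be done
None
```

The cap was unlocked, turned about 55° to its stop, lifted off and set upright in the rest ring with both tabs sprung out; I handed the job in at about 23 s, and no verdict was returned.

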